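# Load a control unit into the bench test cradle and lock it with the turnbutton

## Robot

A 6-joint arm with a two-finger parallel gripper is mounted at the origin on the work surface. World frame = base frame: x ahead of the robot, y to its left, z up, the work surface at z = 0. Lengths are in m, angles in rad, forces in N, time in s.
With the tool pointing down it reaches from about 0.325 to 0.775 m from the base axis. Payload 5.5 kg.
Tool frame: the origin (TCP) lies midway between the tips of the shut fingers; the grasp point (between the pads) lies 19 mm behind it; z points along the fingers, y is the line along which they close (so a half turn about z gives the same grasp; the last joint's range is limited). The gripper opens to 85 mm and grips with 20 to 120 N. Pads are 22 mm wide; open, the fingers measure 114 mm over their backs; the gripper's body (76 mm by 85 mm) begins 54 mm behind the grasp point. The pads swing forward as they close: fully open they stand 13 mm farther back than shut.
Start: joints at [-1.328, 0.091, 1.231, -0, 1.82, -0.057], TCP at [0.177, -0.573, 0.198] pointing down, gripper open.
Joint ranges: [-2.87, 2.87], [-0.86, 2.18], [0.17, 2.46], [-1.51, 4.65], [0.06, 2.69], [-2.65, 2.65]. Speed limits (rad/s): [2.57, 2.57, 3.01, 3.14, 3.14, 3.14].

## Interface

Orientations are given as a rotation vector (axis times angle).
In Python, from rig import ctrl gives the robot as it stands. The module is installed in compiled form; this text tells all that it offers.
- The arm moves only by the tool step_arm, never from a script. Its argument "plan" is a list that holds one entry, the list of rows, each a list of 7 numbers: the shift along the tool's x, y, z in units of 30 mm (1.0 is 30 mm), then the turn, a rotation vector about the tool's x, y, z in units of 6 degrees (1.0 is 6 degrees), then the opening, from 0 (shut) to 1 (fully open). A call has 1 to 8 rows; each row shifts and turns the commanded pose from where the row before left it, along the tool's axes as they then stand; what a row does not reach is not made up. A row lasts 1/8 s, in which the tool goes at most 62.5 mm and 10.7 degrees, less where a joint would pass 70% of its speed; a pose out of reach is approached as far as the arm can. A call is refused whole if a number of a shift passes 1 or a number of a turn 1, either way. A call with a gripper value outside its range is refused whole. The fingers move at their own pace and stop on an object; the grip force is fixed at half the most. Time passes only in rows, so rows that do not move let the fingers close. It gives the time, the measured TCP pose, the force, the opening and the grip force at its end, in the units of the state.
- ctrl.sense(): the state, without advancing time (a new reading comes with each control period).
- ctrl.grab_frame(name): name is "side" or "top"; returns the picture (480x640x3 uint8, red, green, blue); there is no depth.
- ctrl.get_calibration(name): a dict with "intrinsics" (3x3 intrinsics, pixels), "dist_coeffs" ([k1, k2, p1, p2, k3] as OpenCV has them; the pictures are not rectified), "R" (3x3) and "t" (3): a world point X has camera coordinates R X + t. Camera axes: x right, y down, z forward; pixel columns grow to the right and rows downward; lengths in m; the calibration is good to about 2 mm. A picture is of the moment at which its call begins. get_calibration takes no time and is no camera call.
- ctrl.sign_off(): hands the job in; it is judged then, once.
The state is a dict: "time_s": time; "joint_positions": joint angles; "dq": joint speeds; "joint_efforts": joint torques, N m; "tool_pos": TCP position; "eef_rot": TCP orientation; "force": force on the tool from outside, world axes, zero at the start; "moment": the same for the moment, N m; "opening": finger opening in m; "finger_force": force on a finger pad.
Only numpy, scipy, OpenCV 4.12 (cv2) and the standard library are available. Lean on these libraries where they do the work, as an engineer would, in place of code of your own. Each camera call takes 0.05 s, during which the arm holds its last target. There are 200 camera calls.

## Task

Swing the orange turnbutton clear of the test cradle's pocket, then lower the aluminium control unit gently into the pocket, flat and square and fully home, with its black connector nose in the open gap facing the test socket. Then turn the turnbutton all the way back over the end of the unit to lock it in, and let go. Leave the spray can, tub, socket and screwdriver where they are.

Things in the scene. Friction and masses are not known exactly. Their poses are not given: they have to be found in the camera images.
- cradle: Test cradle, fixed: dark steel plate 165 x 145 x 12 mm with white walls round a pocket. Origin: below the pocket's centre, on the bench. z up; +x along the pocket's long side, towards the gap in its end wall and the black test socket block with three lamps (50 mm wide, near face at x = 77.5 mm, top at z = 38 mm). The unit goes in with its +x along the cradle's +x; turned round it cannot go down.
- pocket (a point): Centre of the pocket floor, 12 mm over the bench; axes as the cradle's. The pocket is 99 (x) x 67 (y) mm inside. Its walls are 8 mm thick, upright to 9 mm over the floor, then open outward as a 45 degree lead-in up to 13 mm over the floor (z = 25 mm). The +x end wall has a 41 mm wide gap in its middle for the unit's nose.
- turnbutton (a joint): Orange turnbutton's angle: 0 = shut, on its stop, its arm along the cradle's -y over the -x end of the pocket; grows clockwise from above to a stop at 1.9 (arm along the cradle's -x at 1.57, outside the pocket). Beyond 1.4 the pocket is free. It stays where left; friction 0.05 N m (about 1 N at the peg).
- turnbutton_pivot (a point): Turnbutton's pivot (vertical axis), fixed on the cradle at x = -40, y = +57 mm, 34 mm over the bench, at the underside of the arm. Axes as the cradle's.
- turnbutton_peg (a point): Centre of the top of the black upright peg on the turnbutton, 68 mm over the bench; axes turn with the button. Peg: 12 mm diameter, 26 mm high, 46 mm from the pivot, free to grip or push. Orange arm: 14 mm wide, z = 34 to 42 mm (2 mm over the seated unit's body), ends 54 mm from the pivot. Hub: 22 mm diameter, up to z = 47 mm.
- unit: Aluminium control unit, loose, upright on the blue mat, about 0.4 kg. Origin: centre of its underside; z up, +x towards the black connector nose. Body 96 (x) x 64 (y) x 20 mm. On top a finned ridge to grip across y: 56 (x) x 28 (y) mm, z = 20 to 42 mm, centred at x = +10 mm. Nose: x = 48 to 66 mm, 36 mm wide, z = 2 to 16 mm.
- unit_ridge (a point): Centre of the top of the heat-sink ridge: unit x = +10, y = 0, z = 42 mm; axes as the unit's.
- unit_nose (a point): Centre of the end face of the connector nose: unit x = +66, y = 0, z = 9 mm.
- mat: Blue flat mat, fixed, 270 (x) x 290 (y) x 4 mm, under the unit, can and tub. Origin: centre of its underside on the bench.
- spray_can: Upright spray can, 54 mm in diameter, 160 mm high, on the mat. Origin: centre of its underside. Leave alone.
- grease_tub: White tub with a red cap, 68 mm in diameter, 70 mm high, on the mat. Origin: centre of its underside. Leave alone.
- socket: Steel deep socket standing on the bench on the cradle's -y side, 30 mm in diameter, 60 mm high. Origin: centre of its underside. Leave alone.
- screwdriver: Screwdriver with a red handle, 180 mm long, lying behind the cradle's test socket block. Leave alone.
Mind the look-alikes: they are no part of the job. What is shaped like the cradle but blue is not meant. Leave any pink look-alike of the unit alone.

How it is judged:
On the way, in this order (a step that is already met when the one before it is completed fails the run):
1. the turnbutton is swung clear of the pocket (value of joint turnbutton above 1.25 rad), for 0.1 s.
2. the unit sits fully down in the pocket, nose in the gap (x of unit in the frame of cradle between -0.004 and 0.004 m and y of unit in the frame of cradle between -0.004 and 0.004 m and z of unit in the frame of cradle below 0.0145 m and x of unit_nose in the frame of cradle above 0.055 m and angle between unit's own z axis and vertical below 0.05 rad and angle between the x axis of unit and the x axis of cradle, either way round below 0.08 rad), for 0.2 s.
At the end, for the whole second after the job is handed in: The unit lies on the pocket floor (underside within 2.5 mm of it), within 4 mm of the pocket's centre in x and y, within 0.05 rad of level and 0.08 rad of square, nose in the gap; the turnbutton is over its end, within 0.2 rad of its shut stop; the unit is at rest and released (all of step 2 and value of joint turnbutton below 0.2 rad and linear speed of unit below 0.02 m/s and contact force between the fingers and unit below 0.1 N); the robot touches nothing.
It fails at once if a bystander (spray can) is moved more than 30 mm or tipped (distance of spray_can from where it was at the start of the episode above 0.03 m or angle between spray_can's own z axis and vertical above 0.35 rad).
It fails at once if a bystander (grease tub) is moved more than 30 mm or tipped (distance of grease_tub from where it was at the start of the episode above 0.03 m or angle between grease_tub's own z axis and vertical above 0.35 rad).
It fails at once if a bystander (socket) is moved more than 30 mm or tipped (distance of socket from where it was at the start of the episode above 0.03 m or angle between socket's own z axis and vertical above 0.35 rad).
It fails at once if a bystander (screwdriver) is moved more than 30 mm (distance of screwdriver from where it was at the start of the episode above 0.03 m).
It fails at once if the unit is dropped or rammed into the cradle (more than 80 N) (contact force between unit and cradle above 80 N).
It also fails if it takes over 64 s, if anything falls off the work surface, if the arm or the gripper's body presses on something with over 40 N, if the wrist force passes 120 N, or if a joint passes its speed limit or range.

## Working session

There is one attempt and no reset: what is moved stays moved. The work goes in short steps, Python scripts to look and compute and a tool call to move; the robot and the scene stay as the last step left them, time stands still between calls to the robot, and variables do not carry over. Pictures are saved under pics/ and viewed, at most 10 in all, crops included, and the job is handed in when it is done.

Besides the shell and the picture viewer there is one more tool, called after "Request:" as a command line: name --argument value ..., lists and objects as JSON in quotes. step_arm: Moves the arm, as the interface text tells. Its arguments: {"type":"object","properties":{"plan":{"type":"array","items":{"type":"array","items":{"type":"array","items":{"type":"number"}}}}},"required":["plan"]}

```bash
mkdir -p pics
python3 - <<'E'
from rig import ctrl
import cv2
for n in("side","top"):
    cv2.imwrite(f"pics/{n}0.png",ctrl.grab_frame(n)[:,:,::-1])
    c=ctrl.get_calibration(n);print(n,c)
print(ctrl.sense())
E
```

```text
side {'intrinsics': array([[603.303891  ,   0.        , 323.1252423 ],
       [  0.        , 603.303891  , 244.23785854],
       [  0.        ,   0.        ,   1.        ]]), 'dist_coeffs': array([-0.07511137,  0.        ,  0.        ,  0.        ,  0.        ]), 'R': array([[-0.7146238 , -0.69931798,  0.01634612],
       [-0.47814558,  0.47128734, -0.74112418],
       [ 0.51057775, -0.5374408 , -0.67116894]]), 't': array([0.41887747, 0.31801097, 0.93686722])}
top {'intrinsics': array([[514.90307552,   0.        , 312.24095422],
       [  0.        , 514.90307552, 234.73115433],
       [  0.        ,   0.        ,   1.        ]]), 'dist_coeffs': array([-0.12490501,  0.        ,  0.        ,  0.        ,  0.        ]), 'R': array([[ 2.28788215e-02, -9.99738242e-01, -7.88444977e-05],
       [-9.86600508e-01, -2.25654234e-02, -1.61586630e-01],
       [ 1.61542554e-01,  3.77469969e-03, -9.86858528e-01]]), 't': array([-0.00294134,  0.5802692 ,  1.27394761])}
{'time_s': 0.1, 'joint_positions': array([-1.32771031e+00,  9.17964148e-02,  1.23179255e+00, -1.71067211e-05,
        1.81977647e+00, -5.66841532e-02]), 'dq': array([ 2.00771587e-04, -2.78526663e-03, -1.65306452e-03,  6.72478376e-04,
       -8.61360113e-05,  1.25652481e-03]), 'joint_efforts': array([ 4.07585889e-03, -4.60216999e+01, -4.19217789e+01,  6.64543859e-05,
        1.06899222e-02, -1.46866165e-05]), 'tool_pos': array([ 0.17710678, -0.57293957,  0.196741  ]), 'eef_rot': array([-3.10462709e+00, -4.68846907e-01,  2.84933898e-04]), 'force': array([ 0.27291132, -0.10319985, -0.68225677]), 'moment': array([-0.00770091, -0.02487299, -0.00759431]), 'finger_force': 0.0, 'opening': 0.08565573134278505}
```

View pics/top0.png

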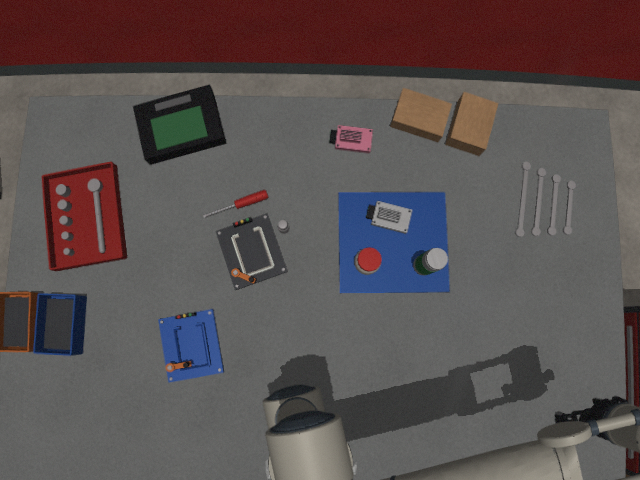

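View pics/side0.png

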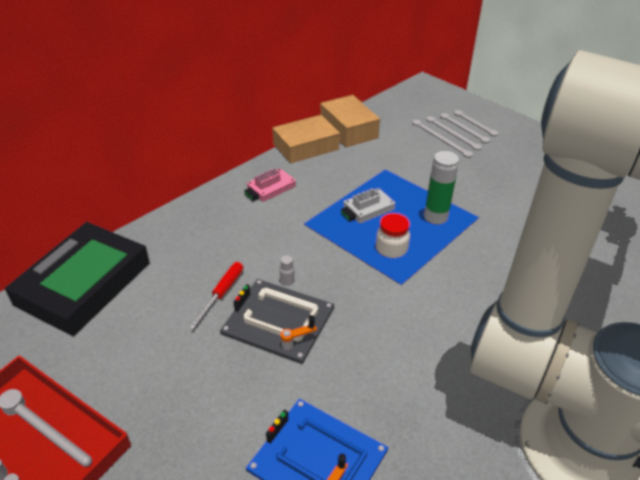

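The top view shows the dark cradle near (252,252) with its lamps up-left at (243,222). The orange hub is near (236,272) and its arm points right. The unit is near (391,216) with its nose at the left, (370,212). Tub, can and socket are at (368,260), (432,262) and (283,226). Next I'll zoom in to measure them.

Run:
```python
import cv2,numpy as np
t=cv2.imread("pics/top0.png");s=cv2.imread("pics/side0.png")
z=lambda im,x,y,w,h:cv2.resize(im[y:y+h,x:x+w],None,fx=5,fy=5,interpolation=cv2.INTER_CUBIC)
a=z(t,212,208,80,86);b=z(t,360,195,60,43)
b2=z(s,335,180,60,43)
cv2.imwrite("pics/z0.png",np.hstack([a,np.vstack([b,b2])]))
```

```text
(no output)
```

View pics/z0.png

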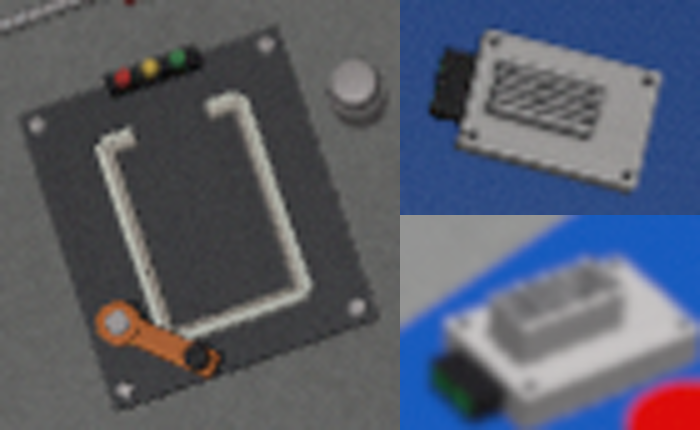

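Zoomed views: plate corners at about (216,231), (268,214), (288,272) and (236,290) px. The gap faces up-left toward the lamps. The button is open by about 0.7 rad, with its peg at (252,280). The unit's nose points left in the top view. I'll fit model silhouettes to both views.

```bash
cat > fit.py <<'E'
import cv2,numpy as np,itertools
from scipy.optimize import minimize
from rig import ctrl
C={n:ctrl.get_calibration(n) for n in("side","top")}
def proj(n,P):
    c=C[n];return cv2.projectPoints(np.asarray(P,float).reshape(-1,3),cv2.Rodrigues(c["R"])[0],c["t"],c["intrinsics"],c["dist_coeffs"])[0][:,0]
def ray(n,px,z):
    c=C[n];u=cv2.undistortPoints(np.array([[px]],float),c["intrinsics"],c["dist_coeffs"])[0,0]
    o=-c["R"].T@c["t"];d=c["R"].T@np.array([*u,1]);return o+d*(z-o[2])/d[2]
def box(x0,x1,y0,y1,z0,z1): return np.array(list(itertools.product((x0,x1),(y0,y1),(z0,z1))))/1e3
def pose(P,x,y,a,z=0):
    c,s=np.cos(a),np.sin(a);return P@np.array([[c,s,0],[-s,c,0],[0,0,1]])+[x,y,z]
def render(n,hulls,roi,S=8):
    x,y,w,h=roi;im=np.zeros((h*S,w*S),np.uint8)
    for H in hulls:
        q=(proj(n,H)-[x,y]+.5)*S-.5
        cv2.fillConvexPoly(im,cv2.convexHull(np.round(q*16).astype(np.int32)),255,shift=4)
    return cv2.GaussianBlur(cv2.resize(im,(w,h),interpolation=cv2.INTER_AREA)/255.,(0,0),.6)
def fit(hulls,z,data,x0):
    # data: list of (cam, roi, soft mask, weight)
    f=lambda p:sum((w*(render(n,[pose(H,*p[:2]/10,p[2],z) for H in hulls],r)-m)**2).sum() for n,r,m,w in data)
    x0=np.array([x0[0]*10,x0[1]*10,x0[2]])
    r=minimize(f,x0,method="Nelder-Mead",options=dict(initial_simplex=x0+np.vstack([np.zeros(3),np.eye(3)*[.1,.1,.12]]),xatol=1e-4,fatol=1e-3,maxiter=200))
    return r.x[0]/10,r.x[1]/10,r.x[2],r.fun
UNIT=[box(-48,48,-32,32,0,20),box(-18,38,-14,14,20,42),box(48,66,-18,18,2,16)]
def wall(x0,x1,y0,y1):return box(x0,x1,y0,y1,12,25)
WALLS=[wall(-57.5,-51.5,-41.5,41.5),wall(-57.5,57.5,-41.5,-35.5),wall(-57.5,57.5,35.5,41.5),wall(51.5,57.5,-41.5,-20.5),wall(51.5,57.5,20.5,41.5)]
E
python3 - <<'E'
from fit import *
im={n:cv2.imread(f"pics/{n}0.png").astype(float) for n in C}
def crop(n,r):x,y,w,h=r;return im[n][y:y+h,x:x+w]
out=[]
# unit: non-blue on mat
r1=("top",(358,194,64,46));r2=("side",(332,180,68,44))
def um(n,r):
    c=crop(n,r);d=c[...,0]-c[...,2]          # blueness
    m=np.clip(1-d/(np.percentile(d,90)),0,1)
    w=((c[...,2]-c[...,1]<25)).astype(float)
    if n=="side": # mask bench + tub region
        w[:, :][np.fromfunction(lambda i,j:(j+332<345)&(i+180<200),w.shape)]=0
        w[np.fromfunction(lambda i,j:(j+332>372)&(i+180>210),w.shape)]=0
        w[np.fromfunction(lambda i,j:(i+180)<205-(j+332-335)*.62,w.shape)]=0
    return (n,r,m,w)
p0=ray("top",(391,216),.03);D=ray("top",(370,212),.03)-p0;a0=np.arctan2(D[1],D[0])
U=[um(*r1),um(*r2)]
for d in ([U[0]],[U[1]],U): print("unit",np.round(fit(UNIT,.004,d,(p0[0],p0[1],a0)),4))
p0=ray("top",(254,252),.02);D=ray("top",(243,222),.03)-ray("top",(256,262),.03);a0=np.arctan2(D[1],D[0])
r1=("top",(225,220,54,64));r2=("side",(236,284,86,60))
def cm(n,r):
    c=crop(n,r);g=c.min(2);lo,hi=np.percentile(g,40),np.percentile(g,98)
    m=np.clip((g-lo)/(.75*(hi-lo)),0,1)
    w=cv2.erode((~((c[...,2]-c[...,0]>40))).astype(np.uint8),np.ones((5,5))).astype(float)
    # ignore hub, lamps, plate outside: dilated initial model only
    k=cv2.dilate(render(n,[pose(H,p0[0],p0[1],a0) for H in WALLS],r),np.ones((11,11)))>.1
    hub=proj(n,pose(np.array([[-.04,.057,.047]]),p0[0],p0[1],a0))[0]-r[:2]
    yy,xx=np.indices(w.shape);w[(np.hypot(xx-hub[0],yy-hub[1])<8)]=0
    return n,r,m,w*k
Cc=[cm(*r1),cm(*r2)]
for d in ([Cc[0]],[Cc[1]],Cc):
    q=fit(WALLS,0,d,(p0[0],p0[1],a0));print("cradle",np.round(q,4))
print("plate corners", [np.round(pose(ray("top",p,.012)[None]-[q[0],q[1],0],0,0,-q[2])[0]*1e3) for p in [(216.4,231),(267.6,213.6),(287.6,272),(235.6,290)]])
for nm,p,z in(("hub",(235.6,272.4),.047),("pegtop",(251.5,279),.068),("can",(437,258),.164),("tub",(368,260),.074),("socket",(283,225.5),.06)):
    w=ray("top",p,z);print(nm,np.round(w,3),"cradle frame",np.round(pose(w[None]-[q[0],q[1],0],0,0,-q[2])[0]*1e3))
# overlay
o=[]
E
```

```text
unit [ 0.6386 -0.1979  1.3413  3.3882]
unit [ 0.6352 -0.1976  1.3446  7.6731]
unit [ 0.6375 -0.198   1.3492 31.1255]
cradle [ 0.5377  0.1663  0.364  17.1647]
cradle [  0.5359   0.1641   0.3682 118.6337]
cradle [  0.5369   0.1653   0.3653 159.5283]
plate corners [array([85., 74., 12.]), array([ 84., -70.,  12.]), array([-81., -69.,  12.]), array([-80.,  74.,  12.])]
hub [0.479 0.203 0.047] cradle frame [-41.  56.  47.]
pegtop [0.461 0.159 0.068] cradle frame [-73.  21.  68.]
can [ 0.513 -0.283  0.164] cradle frame [-183. -410.  164.]
tub [ 0.515 -0.13   0.074] cradle frame [-126. -268.   74.]
socket [0.6   0.085 0.06 ] cradle frame [ 31. -97.  60.]
```

```bash
cat > go.py <<'E'
import numpy as np
from rig import ctrl
CR=np.array([.537,.1655]);CY=.365
UN=np.array([.637,-.198]);UY=1.343
def c2w(x,y,o=CR,a=CY): return o+np.array([np.cos(a)*x-np.sin(a)*y,np.sin(a)*x+np.cos(a)*y])/1e3
def peg(th): return c2w(-40-46*np.sin(th),57-46*np.cos(th))
def st():
    s=ctrl.sense();r=s["eef_rot"];p=s["tool_pos"]
    from scipy.spatial.transform import Rotation as R
    M=R.from_rotvec(r).as_matrix();return s,p,M
def need(xy,z,yaw,p=None,M=None):
    s,p0,M0=st();p=p0 if p is None else p;M=M0 if M is None else M
    c,n=np.cos(yaw),np.sin(yaw);G=np.array([[c,n,0],[n,-c,0],[0,0,-1]])
    from scipy.spatial.transform import Rotation as R
    return np.round(M.T@(np.array([*xy,z])-p)/.03,2),np.round(np.degrees(R.from_matrix(M.T@G).as_rotvec())/6,2)
def show():
    s,p,M=st();print("t",round(s["time_s"],2),"tcp",np.round(p,4),"yaw",round(np.arctan2(M[1,0],M[0,0]),4),"tilt",np.round(M[:2,2],4),"F",np.round(s["force"],1),"op",round(s["opening"],4),"ff",round(s["finger_force"],1))
E
python3 - <<'E'
from go import *
show();print(peg(.74),need(peg(.74),.13,CY))
E
```

```text
t 0.1 tcp [ 0.1771 -0.5729  0.1967] yaw 0.2998 tilt [-0.0004  0.0017] F [ 0.3 -0.1 -0.7] op 0.0857 ff 0.0
[0.4624404  0.16166373] (array([ 16.32, -20.58,   2.26]), array([-0.02, -0.  , -0.62]))
```

Request:
step_arm --plan '[[[0.7,-1,0,0,0,-0.62,0.35],[0.7,-1,0,0,0,0,0.35],[0.7,-1,0,0,0,0,0.35],[0.7,-1,0,0,0,0,0.35],[0.7,-1,0,0,0,0,0.35],[0.7,-1,0,0,0,0,0.35],[0.7,-1,0,0,0,0,0.35],[0.7,-1,0,0,0,0,0.35]]]'

```text
time_s: 1.1
tool_pos: [0.2509, -0.2885, 0.1974]
eef_rot: [-3.089, -0.569, 0.0]
force: [0.2, 0.4, 0.6]
opening: 0.0295
finger_force: 0.0
```

Request:
step_arm --plan '[[[0.7,-1,0,0,0,0,0.35],[0.7,-1,0,0,0,0,0.35],[0.7,-1,0,0,0,0,0.35],[0.7,-1,0,0,0,0,0.35],[0.7,-1,0,0,0,0,0.35],[0.7,-1,0,0,0,0,0.35],[0.7,-1,0,0,0,0,0.35],[0.7,-1,0,0,0,0,0.35]]]'

```text
time_s: 2.1
tool_pos: [0.3221, -0.0044, 0.1975]
eef_rot: [-3.089, -0.57, 0.0]
force: [-0.2, -0.7, -0.8]
opening: 0.0298
finger_force: 0.0
```

Run:
```python
from go import *
show();print(need(peg(.74),.1,CY))
```

```text
t 2.1 tcp [ 0.3221 -0.0044  0.1975] yaw 0.3647 tilt [-0.  0.] F [-0.2 -0.7 -0.8] op 0.0298 ff 0.0
(array([ 6.34, -3.5 ,  3.25]), array([-0.,  0., -0.]))
```

Request:
step_arm --plan '[[[0.9,-0.5,0.3,0,0,0,0.35],[0.9,-0.5,0.3,0,0,0,0.35],[0.9,-0.5,0.4,0,0,0,0.35],[0.9,-0.5,0.45,0,0,0,0.35],[0.9,-0.5,0.45,0,0,0,0.35],[0.9,-0.5,0.45,0,0,0,0.35],[0.9,-0.5,0.45,0,0,0,0.35],[0,0,0.4,0,0,0,0.35]]]'

```text
time_s: 3.1
tool_pos: [0.4613, 0.1608, 0.1001]
eef_rot: [-3.089, -0.572, 0.004]
force: [0.3, -0.1, -0.2]
opening: 0.0297
finger_force: 0.0
```

Run:
```python
from go import *
from fit import cv2
show();print(need(peg(.74),.046,CY))
a=ctrl.grab_frame("top")[200:310,180:320,::-1];b=ctrl.grab_frame("side")[240:350,210:350,::-1]
cv2.imwrite("pics/p1.png",np.hstack([cv2.resize(v,(400,400*110//140),interpolation=cv2.INTER_CUBIC) for v in (a,b)]))
```

```text
t 3.1 tcp [0.4613 0.1608 0.1001] yaw 0.3665 tilt [-0.0022 -0.0004] F [ 0.3 -0.1 -0.2] op 0.0297 ff 0.0
(array([ 0.05, -0.01,  1.8 ]), array([-0.  ,  0.02,  0.01]))
```

View pics/p1.png

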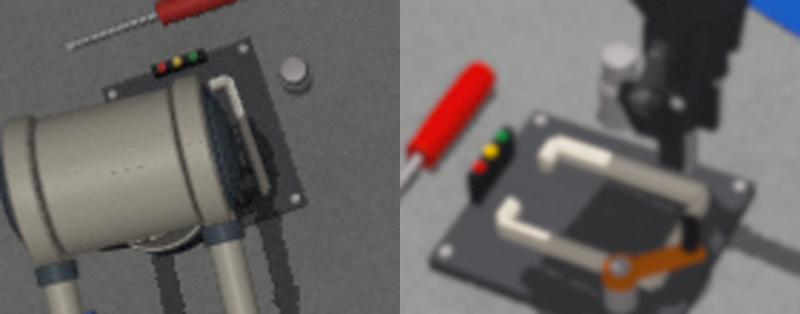

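Side view: the fingertips at about (675,165) in the crop hang right above the black peg top at (690,220), so they line up. I'll go down and grip.

Request:
step_arm --plan '[[[0.05,0,0.3,0,0,0,0.4],[0,0,0.4,0,0,0,0.4],[0,0,0.4,0,0,0,0.4],[0,0,0.4,0,0,0,0.4],[0,0,0.3,0,0,0,0.4],[0,0,0,0,0,0,0],[0,0,0,0,0,0,0],[0,0,0,0,0,0,0]]]'

```text
time_s: 4.2
tool_pos: [0.4631, 0.1605, 0.0484]
eef_rot: [-3.089, -0.57, -0.002]
force: [-0.5, -1.3, 0.3]
opening: 0.0001
finger_force: 0.0
```

Run:
```python
from go import *
show()
p=st()[1]
d=p[:2]-CR;c,s=np.cos(CY),np.sin(CY);l=np.array([c*d[0]+s*d[1],-s*d[0]+c*d[1]])*1e3;print(l, "theta",np.arctan2(-40-l[0],57-l[1]),np.hypot(-40-l[0],57-l[1]))
prev=np.arctan2(-40-l[0],57-l[1])
for th in np.linspace(prev,1.7,9)[1:]:
    dv=(np.array([-46*np.sin(th),-46*np.cos(th)])-np.array([-46*np.sin(prev),-46*np.cos(prev)]))/30
    print(round(th,2),np.round([dv[0],-dv[1]],2));prev=th
```

```text
t 4.2 tcp [0.4631 0.1605 0.0484] yaw 0.3648 tilt [0.001  0.0003] F [-0.5 -1.3  0.3] op 0.0001 ff 0.0
[-70.83009418  21.73965176] theta 0.7184650937080234 46.83787853320857
0.84 [-0.13 -0.13]
0.96 [-0.12 -0.15]
1.09 [-0.1  -0.16]
1.21 [-0.08 -0.17]
1.33 [-0.06 -0.18]
1.45 [-0.03 -0.19]
1.58 [-0.01 -0.19]
1.7 [ 0.01 -0.19]
```

Run:
```python
from go import *
from fit import cv2,proj
b=ctrl.grab_frame("side")
p=st()[1];print(proj("side",[p,[*peg(.74),.068],[*peg(.74),.042],[*c2w(-40,57),.047]]))
cv2.imwrite("pics/p2.png",cv2.resize(b[260:350,250:350,::-1],(660,594),interpolation=cv2.INTER_CUBIC))
```

```text
[[309.7119569  322.18622406]
 [309.49260342 315.30260811]
 [309.47958147 325.08241638]
 [285.00077367 331.29250707]]
```

View pics/p2.png

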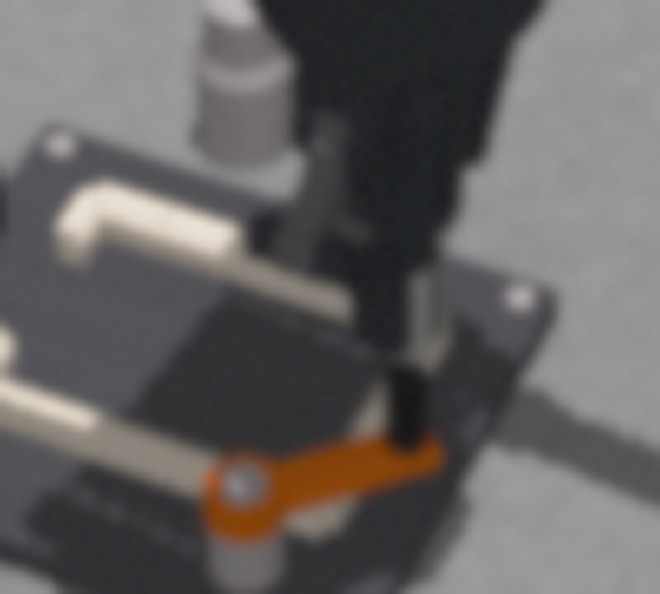

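Run:
```python
from go import *
from fit import *
f=lambda n,p,z:np.round(ray(n,p,z),4)
print("peg side",f("side",(312,316),.068),"top",f("top",(251.5,279),.068))
print("hub side",f("side",(286.8,333.2),.047),"top",f("top",(235.6,272.4),.047))
print("tip p1",f("side",(306,299.5),.102),"tip now",f("side",(310,313.5),.0484),"same xy, z?",[(z,f("side",(310,313.5),z)) for z in(.06,.07,.08)])
t=ctrl.grab_frame("top");s=ctrl.grab_frame("side")
z=lambda im,x,y,w,h:cv2.resize(im[y:y+h,x:x+w,::-1],None,fx=5,fy=5,interpolation=cv2.INTER_CUBIC)
v=np.hstack([z(t,205,205,85,110),z(s,275,230,75,110)])
cv2.imwrite("pics/p3.png",np.clip(v.astype(float)*2.2,0,255).astype(np.uint8))
```

```text
peg side [0.4583 0.1597 0.068 ] top [0.4614 0.1593 0.068 ]
hub side [0.474  0.2052 0.047 ] top [0.4787 0.2031 0.047 ]
tip p1 [0.4707 0.1619 0.102 ] tip now [0.477  0.146  0.0484] same xy, z? [(0.06, array([0.4697, 0.1532, 0.06  ])), (0.07, array([0.4635, 0.1594, 0.07  ])), (0.08, array([0.4573, 0.1656, 0.08  ]))]
```

View pics/p3.png

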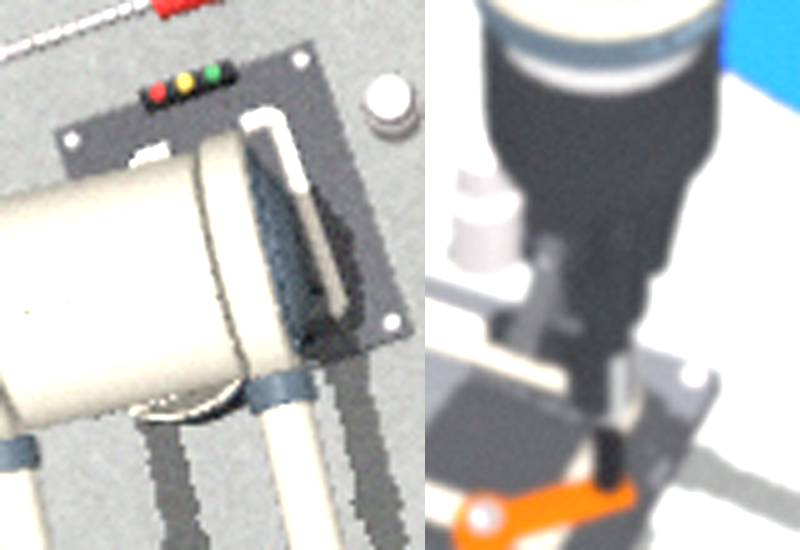

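The fingers closed on nothing. In this view their tips, at (308,314) px, sit level with the peg top at (312,316) and not around the peg. A slow downward probe will show the real tip height.

Request:
step_arm --plan '[[[0,0,0.03,0,0,0,0],[0,0,0.03,0,0,0,0],[0,0,0.03,0,0,0,0],[0,0,0,0,0,0,0]]]'

```text
time_s: 4.85
tool_pos: [0.4626, 0.1604, 0.0449]
eef_rot: [3.089, 0.57, -0.0]
force: [0.4, -0.2, 0.2]
opening: -0.0
finger_force: 0.0
```

Request:
step_arm --plan '[[[0,0,0.05,0,0,0,0],[0,0,0.05,0,0,0,0],[0,0,0,0,0,0,0]]]'

```text
time_s: 5.22
tool_pos: [0.4626, 0.1604, 0.0419]
eef_rot: [3.089, 0.57, -0.001]
force: [0.1, -0.5, 0.2]
opening: 0.0001
finger_force: 0.0
```

Run:
```python
from go import *
from fit import *
show();p=st()[1];print(proj("side",[p,[*p[:2],.068]]))
s=ctrl.grab_frame("side");t=ctrl.grab_frame("top")
v=s[285:345,270:350,::-1].astype(float)*2.2
cv2.imwrite("pics/p4.png",cv2.resize(np.clip(v,0,255).astype(np.uint8),None,fx=8,fy=8,interpolation=cv2.INTER_CUBIC))
```

```text
t 5.22 tcp [0.4626 0.1604 0.0419] yaw 0.3647 tilt [-0.0003 -0.0001] F [ 0.1 -0.5  0.2] op 0.0001 ff 0.0
[[309.9503377  324.70322076]
 [309.97152566 314.8700683 ]]
```

View pics/p4.png

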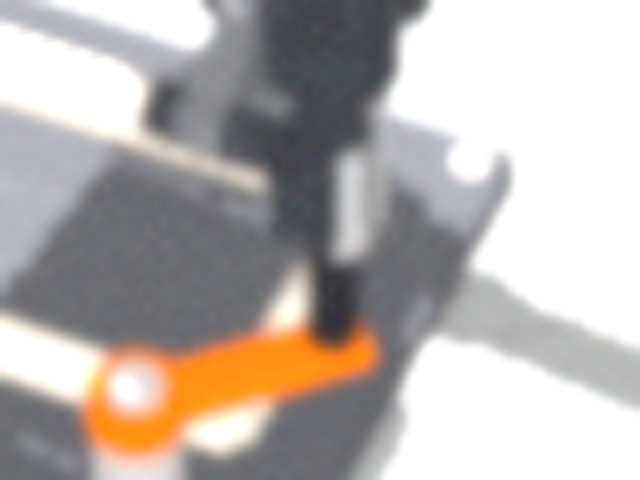

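Request:
step_arm --plan '[[[0,0,0.04,0,0,0,0],[0,0,0.04,0,0,0,0],[0,0,0.04,0,0,0,0],[0,0,0,0,0,0,0]]]'

```text
time_s: 5.82
tool_pos: [0.4626, 0.1604, 0.0383]
eef_rot: [3.089, 0.57, -0.001]
force: [0.5, 0.4, 0.4]
opening: 0.0003
finger_force: 0.0
```

Request:
step_arm --plan '[[[0,0,0.04,0,0,0,0],[0,0,0.04,0,0,0,0],[0,0,0.04,0,0,0,0],[0,0,0.04,0,0,0,0],[0,0,0,0,0,0,0]]]'

```text
time_s: 6.45
tool_pos: [0.4629, 0.1603, 0.0344]
eef_rot: [3.089, 0.57, 0.001]
force: [-1.5, -1.8, 4.0]
opening: 0.0
finger_force: 2.3
```

Run:
```python
from go import *
from fit import *
show();p=st()[1];print(proj("side",[p]))
s=ctrl.grab_frame("side")
v=s[285:345,270:350,::-1].astype(float)*2.2
cv2.imwrite("pics/p5.png",cv2.resize(np.clip(v,0,255).astype(np.uint8),None,fx=8,fy=8,interpolation=cv2.INTER_CUBIC))
```

```text
t 6.45 tcp [0.4629 0.1603 0.0344] yaw 0.3647 tilt [ 0.0007 -0.0001] F [-1.5 -1.8  4. ] op 0.0 ff 2.3
[[309.8364777  327.29749513]]
```

View pics/p5.png

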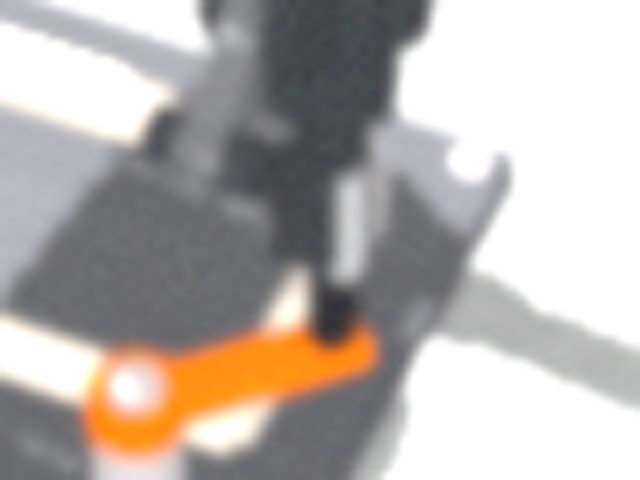

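The picture shows the finger bottoms resting on the peg top at (311,321) px, and the contact force (4 N) agrees. So the tips are about 33 mm higher than the reported TCP. I'll use that offset: lift, open, go lower and grip again.

Request:
step_arm --plan '[[[0,0,-0.4,0,0,0,0.45],[0,0,0,0,0,0,0.45],[0,0,0,0,0,0,0.45],[0,0,0,0,0,0,0.45],[0,0,0.4,0,0,0,0.45],[0,0,0.1,0,0,0,0.45],[0,0,0.15,0,0,0,0.45],[0,0,0,0,0,0,0.45]]]'

```text
time_s: 7.5
tool_pos: [0.4624, 0.1603, 0.0256]
eef_rot: [3.089, 0.57, -0.002]
force: [-0.4, 0.4, 0.3]
opening: 0.0385
finger_force: 0.0
```

Request:
step_arm --plan '[[[0,0,0.1,0,0,0,0.45],[0,0,0.1,0,0,0,0.45],[0,0,0.1,0,0,0,0.45],[0,0,0.1,0,0,0,0.45],[0,0,0,0,0,0,0],[0,0,0,0,0,0,0],[0,0,0,0,0,0,0]]]'

```text
time_s: 8.38
tool_pos: [0.4627, 0.1605, 0.0143]
eef_rot: [-3.089, -0.57, -0.0]
force: [-0.2, 0.7, 0.0]
opening: 0.0094
finger_force: 58.5
```

Gripped: the opening is 9.4 mm at 58 N. Next I swing the button along its arc to about 1.7.

Request:
step_arm --plan '[[[-0.13,-0.13,0,0,0,0,0],[-0.12,-0.15,0,0,0,0,0],[-0.1,-0.16,0,0,0,0,0],[-0.08,-0.17,0,0,0,0,0],[-0.06,-0.18,0,0,0,0,0],[-0.03,-0.19,0,0,0,0,0],[-0.01,-0.19,0,0,0,0,0],[0.01,-0.19,0,0,0,0,0]]]'

```text
time_s: 9.38
tool_pos: [0.4299, 0.1906, 0.014]
eef_rot: [3.086, 0.567, -0.014]
force: [-13.4, -10.8, 10.1]
opening: 0.0097
finger_force: 60.5
```

Run:
```python
from go import *
show();p=st()[1]
d=p[:2]-CR;c,s=np.cos(CY),np.sin(CY);l=np.array([c*d[0]+s*d[1],-s*d[0]+c*d[1]])*1e3;print(l, "theta",np.arctan2(-40-l[0],57-l[1]))
```

```text
t 9.38 tcp [0.4299 0.1906 0.014 ] yaw 0.3636 tilt [-0.0081 -0.0055] F [-13.4 -10.8  10.1] op 0.0097 ff 60.5
[-91.04424862  61.68514077] theta 1.6623257373940032
```

Request:
step_arm --plan '[[[0,0,0,0,0,0,0.45],[0,0,0,0,0,0,0.45],[0,0,0,0,0,0,0.45],[0,0,-0.5,0,0,0,0.45],[0,0,-1,0,0,0,0.45],[0,0,-1,0,0,0,0.45],[0,0,-1,0,0,0,1],[0,0,-0.5,0,0,0,1]]]'

```text
time_s: 10.38
tool_pos: [0.4345, 0.1933, 0.1372]
eef_rot: [-3.089, -0.57, -0.006]
force: [0.0, 0.4, -0.1]
opening: 0.0733
finger_force: 0.0
```

Run:
```python
from go import *
from fit import *
show()
s=ctrl.grab_frame("side").astype(float)
m=(s[...,0]>130)&(s[...,0]-s[...,2]>90)&(s[...,1]>40)&(s[...,1]-s[...,2]>30);m[:290]=0;m[400:]=0;m[:,:200]=0;m[:,360:]=0
ys,xs=np.nonzero(m);print(len(xs),xs.min(),xs.max(),ys.min(),ys.max(),xs.mean(),ys.mean())
for th in(.72,1.3,1.5,1.7,1.9):
    H=[pose(np.array([c2w(0,0)*0+0]),0,0,0)] if 0 else None
    e=c2w(-40-27*np.sin(th),57-27*np.cos(th));f=c2w(-40-54*np.sin(th),57-54*np.cos(th));print(th,proj("side",[[*e,.042],[*f,.042]]).round(1))
G=np.array([*c2w(10,0,UN,UY)]);print(G,need(G,.08,UY))
```

```text
t 10.38 tcp [0.4345 0.1933 0.1372] yaw 0.3647 tilt [0.0036 0.0014] F [ 0.   0.4 -0.1] op 0.0733 ff 0.0
136 239 310 291 350 287.8529411764706 334.49264705882354
0.72 [[299.4 328.2]
 [313.4 323.3]]
1.3 [[300.5 335. ]
 [315.9 336.9]]
1.5 [[299.6 337.4]
 [314.4 341.6]]
1.7 [[298.2 339.6]
 [311.6 346.1]]
1.9 [[296.3 341.5]
 [307.7 350.2]]
[ 0.63925831 -0.18825834] (array([ 1.82, 14.32,  1.96]), array([ 0.03, -0.05, -9.34]))
```

The orange tip at about (310,350) px fits about 1.7 rad, so the button is clear. Now I go over to the unit.

Request:
step_arm --plan '[[[0.12,1,0,0,0,0,1],[0.13,1,0,0,0,0,1],[0.13,1,0,0,0,0,1],[0.13,1,0,0,0,0,1],[0.13,1,0,0,0,0,1],[0.13,1,0,0,0,0,1],[0.13,1,0,0,0,0,1],[0.13,1,0,0,0,0,1]]]'

```text
time_s: 11.42
tool_pos: [0.5481, -0.0211, 0.1331]
eef_rot: [-3.089, -0.57, 0.002]
force: [-0.1, -0.0, -0.3]
opening: 0.0849
finger_force: 0.0
```

Request:
step_arm --plan '[[[0.13,1,0,0,0,0,1],[0.13,1,0,0,0,0,1],[0.13,1,0,0,0,0,1],[0.13,1,0,0,0,0,1],[0.13,1,0,0,0,0,1],[0.13,1,0,0,0,0,1],[0,0.32,0,0,0,-1,1],[0,0,0,0,0,-1,1]]]'

```text
time_s: 12.42
tool_pos: [0.6372, -0.1899, 0.1323]
eef_rot: [-3.011, -0.892, 0.003]
force: [1.0, 0.7, 0.1]
opening: 0.0855
finger_force: 0.0
```

Request:
step_arm --plan '[[[0,0,0,0,0,-1,1],[0,0,0,0,0,-1,1],[0,0,0,0,0,-1,1],[0,0,0,0,0,-1,1],[0,0,0,0,0,-1,1],[0,0,0,0,0,-1,1],[0,0,0,0,0,-1,1],[0,0,0,0,0,-0.34,1]]]'

```text
time_s: 13.42
tool_pos: [0.6372, -0.1889, 0.133]
eef_rot: [-2.458, -1.955, 0.001]
force: [0.3, -0.3, 0.7]
opening: 0.0856
finger_force: 0.0
```

Run:
```python
from go import *
show();G=c2w(10,0,UN,UY);print(need(G,.04,UY))
```

```text
t 13.43 tcp [ 0.6372 -0.1889  0.133 ] yaw 1.3437 tilt [-0.0015  0.0006] F [ 0.3 -0.3  0.7] op 0.0856 ff 0.0
(array([0.04, 0.07, 3.1 ]), array([-0.02, -0.  ,  0.01]))
```

Request:
step_arm --plan '[[[0.04,0.08,0.5,0,0,0,1],[0,0,0.7,0,0,0,1],[0,0,0.7,0,0,0,1],[0,0,0.7,0,0,0,1],[0,0,0.6,0,0,0,1],[0,0,0.4,0,0,0,1],[0,0,0.2,0,0,0,1],[0,0,0,0,0,0,1]]]'

```text
time_s: 14.42
tool_pos: [0.6402, -0.1884, 0.0201]
eef_rot: [2.46, 1.954, 0.0]
force: [0.0, -0.1, -0.2]
opening: 0.0855
finger_force: 0.0
```

Run:
```python
from go import *
from fit import *
show()
s=ctrl.grab_frame("side");v=s[150:240,320:440,::-1].astype(float)*1.5
cv2.imwrite("pics/p6.png",cv2.resize(np.clip(v,0,255).astype(np.uint8),None,fx=6,fy=6,interpolation=cv2.INTER_CUBIC))
```

```text
t 14.43 tcp [ 0.6402 -0.1884  0.0201] yaw 1.3428 tilt [ 0. -0.] F [ 0.  -0.1 -0.2] op 0.0855 ff 0.0
```

View pics/p6.png

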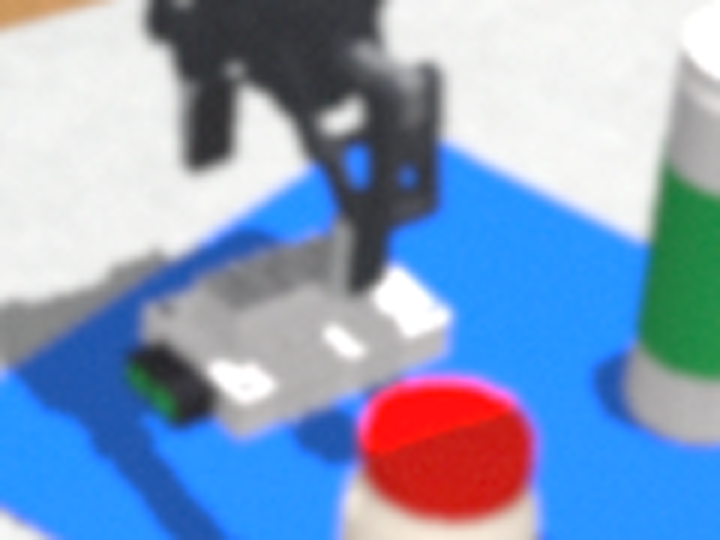

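The near finger tip is at about (381,198) px and the far one at (355,177). They straddle the ridge, still above it. I'll check the numbers.

Run:
```python
from go import *
from fit import *
p=st()[1]
for z in(.05,.06,.066,.075):
    print(z,[proj("side",[[*c2w(x,y,p[:2],UY),z]]).round(1)[0].tolist() for x,y in((0,0),(0,50),(0,-50))])
```

```text
0.05 [[365.6, 192.6], [379.1, 204.6], [352.7, 181.1]]
0.06 [[365.9, 189.0], [379.4, 201.0], [352.9, 177.5]]
0.066 [[366.0, 186.8], [379.6, 198.7], [353.1, 175.3]]
0.075 [[366.3, 183.4], [380.0, 195.4], [353.3, 172.0]]
```

Measured tip positions agree with reported xy plus about 33 mm in z (open fingers). I'll go down and grip.

Request:
step_arm --plan '[[[0,0,0.3,0,0,0,1],[0,0,0.3,0,0,0,1],[0,0,0.25,0,0,0,1],[0,0,0,0,0,0,0],[0,0,0,0,0,0,0],[0,0,0,0,0,0,0],[0,0,0,0,0,0,0],[0,0,0,0,0,0,0]]]'

```text
time_s: 15.48
tool_pos: [0.6405, -0.1885, -0.0045]
eef_rot: [2.459, 1.954, 0.001]
force: [-0.3, 0.1, 3.7]
opening: 0.0266
finger_force: 62.6
```

```bash
python3 -c "
from go import *
show()"
```

```text
t 15.47 tcp [ 0.6405 -0.1885 -0.0045] yaw 1.3428 tilt [ 0.0012 -0.0003] F [-0.3  0.1  3.7] op 0.0266 ff 62.6
```

Request:
step_arm --plan '[[[0,0,-0.1,0,0,0,0],[0,0,-0.3,0,0,0,0],[0,0,-0.6,0,0,0,0],[0,0,-0.7,0,0,0,0],[0,0,-0.7,0,0,0,0],[0,0,-0.7,0,0,0,0],[0,0,-0.4,0,0,0,0],[0,0,0,0,0,0,0]]]'

```text
time_s: 16.48
tool_pos: [0.6408, -0.1886, 0.1014]
eef_rot: [2.458, 1.953, 0.002]
force: [-0.2, 1.1, -4.6]
opening: 0.0268
finger_force: 61.8
```

Run:
```python
from go import *
from fit import *
show();T=c2w(10,0);print(T,need(T,.1,CY))
p=st()[1]
# in-hand pose check from side view: nonblue not reliable; use both cams silhouettes vs expected
for n in C: cv2.imwrite(f"pics/lift_{n}.png",ctrl.grab_frame(n)[:,:,::-1])
s=cv2.imread("pics/lift_side.png")
q=c2w(-10,0,p[:2],UY); H=[pose(h,*q,UY,p[2]+.0085) for h in UNIT]
b=s.copy()
for h in H:
    cv2.polylines(b,[cv2.convexHull(np.round(proj("side",h)*16).astype(np.int32))],True,(0,255,255),1,shift=4)
x,y=proj("side",[[*q,p[2]+.02]])[0].astype(int)
cv2.imwrite("pics/p7.png",np.hstack([cv2.resize(v[y-50:y+50,x-50:x+50],(400,400),interpolation=cv2.INTER_CUBIC) for v in(s,b)]))
```

```text
t 16.48 tcp [ 0.6408 -0.1886  0.1014] yaw 1.3428 tilt [ 0.0025 -0.0009] F [-0.2  1.1 -4.6] op 0.0268 ff 61.8
[0.54634124 0.16906949] (array([10.9 , -5.76,  0.03]), array([ 0.02, -0.01,  9.34]))
```

View pics/p7.png

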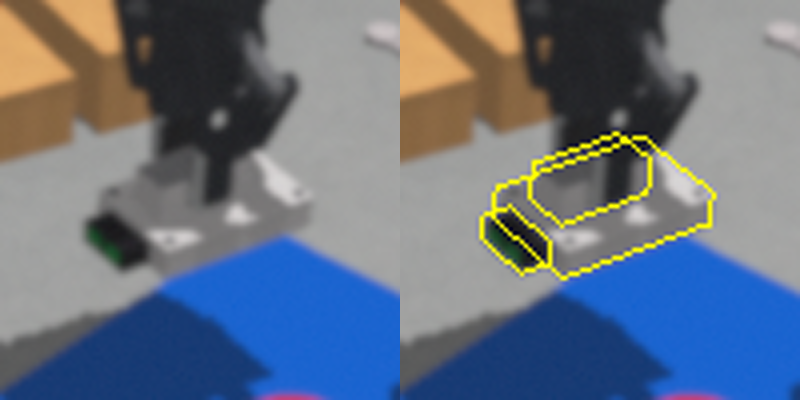

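The lift is good: the unit is level and at about the expected outline, nose at lower left (485,240) in the overlay. Carrying it to the cradle.

Request:
step_arm --plan '[[[0.6,-0.3,0,0,0,0,0],[0.9,-0.5,0,0,0,0,0],[1,-0.55,0,0,0,0,0],[1,-0.55,0,0,0,0,0],[1,-0.55,0,0,0,0,0],[1,-0.55,0,0,0,0,0],[1,-0.55,0,0,0,0,0],[1,-0.55,0,0,0,0,0]]]'

```text
time_s: 17.58
tool_pos: [0.5697, 0.0606, 0.0987]
eef_rot: [-2.458, -1.954, 0.002]
force: [0.1, 0.3, -4.4]
opening: 0.0267
finger_force: 61.7
```

Request:
step_arm --plan '[[[1,-0.55,0,0,0,0.3,0],[1,-0.5,0,0,0,0.7,0],[0.5,0,0,0,0,1,0],[0,0,0,0,0,1,0],[0,0,0,0,0,1,0],[0,0,0,0,0,1,0],[0,0,0,0,0,1,0],[0,0,0,0,0,1,0]]]'

```text
time_s: 18.58
tool_pos: [0.5588, 0.1394, 0.0987]
eef_rot: [-2.997, -0.939, 0.003]
force: [-0.6, -0.1, -5.0]
opening: 0.0269
finger_force: 61.7
```

Request:
step_arm --plan '[[[0,0,0,0,0,1,0],[0,0,0,0,0,0.8,0],[0,0,0,0,0,0.5,0],[0,0,0,0,0,0,0]]]'

```text
time_s: 19.08
tool_pos: [0.559, 0.1392, 0.0988]
eef_rot: [-3.088, -0.578, 0.002]
force: [0.4, 0.3, -4.0]
opening: 0.0269
finger_force: 61.7
```

Run:
```python
from go import *
show();T=c2w(9.7,0);print(T,need(T,.04,CY))
```

```text
t 19.07 tcp [0.559  0.1392 0.0988] yaw 0.3701 tilt [-0.0015  0.0001] F [ 0.4  0.3 -4. ] op 0.0269 ff 61.7
[0.546061   0.16896241] (array([-0.04, -1.08,  1.96]), array([-0.01,  0.01,  0.05]))
```

Request:
step_arm --plan '[[[-0.04,-0.5,0,0,0,0.05,0],[0,-0.58,0.3,0,0,0,0],[0,0,0.5,0,0,0,0],[0,0,0.6,0,0,0,0],[0,0,0.4,0,0,0,0],[0,0,0.3,0,0,0,0],[0,0,0,0,0,0,0]]]'

```text
time_s: 19.95
tool_pos: [0.5468, 0.168, 0.0356]
eef_rot: [3.09, 0.567, -0.003]
force: [-0.4, -0.9, -5.2]
opening: 0.0264
finger_force: 61.7
```

Run:
```python
from go import *
show();T=c2w(9.7,0);print(T,need(T,.02,CY))
```

```text
t 19.95 tcp [0.5468 0.168  0.0356] yaw 0.3632 tilt [-0.0017 -0.0005] F [-0.4 -0.9 -5.2] op 0.0264 ff 61.7
[0.546061   0.16896241] (array([-0.01, -0.04,  0.52]), array([-0.  ,  0.02, -0.02]))
```

Now into the lead-in, slowly, watching the force.

Request:
step_arm --plan '[[[-0.01,-0.03,0.2,0,0,0,0],[0,0,0.2,0,0,0,0],[0,0,0.1,0,0,0,0],[0,0,0.1,0,0,0,0],[0,0,0,0,0,0,0]]]'

```text
time_s: 20.58
tool_pos: [0.5465, 0.1691, 0.0184]
eef_rot: [-3.09, -0.568, 0.001]
force: [-0.6, -0.4, -5.0]
opening: 0.0267
finger_force: 61.7
```

Request:
step_arm --plan '[[[0,0,0.07,0,0,0,0],[0,0,0.07,0,0,0,0],[0,0,0,0,0,0,0]]]'

```text
time_s: 20.95
tool_pos: [0.5465, 0.1691, 0.0142]
eef_rot: [3.09, 0.568, -0.001]
force: [0.8, -0.4, -4.3]
opening: 0.0267
finger_force: 61.7
```

Request:
step_arm --plan '[[[0,0,0.05,0,0,0,0],[0,0,0.05,0,0,0,0],[0,0,0,0,0,0,0]]]'

```text
time_s: 21.32
tool_pos: [0.5466, 0.1691, 0.0113]
eef_rot: [3.09, 0.568, -0.0]
force: [0.1, 0.4, -5.0]
opening: 0.0267
finger_force: 61.7
```

Request:
step_arm --plan '[[[0,0,0.05,0,0,0,0],[0,0,0.05,0,0,0,0],[0,0,0,0,0,0,0]]]'

```text
time_s: 21.7
tool_pos: [0.5466, 0.1691, 0.0082]
eef_rot: [3.09, 0.568, -0.0]
force: [0.3, 0.3, -4.3]
opening: 0.0265
finger_force: 61.7
```

Request:
step_arm --plan '[[[0,0,0.04,0,0,0,0],[0,0,0.04,0,0,0,0],[0,0,0,0,0,0,0]]]'

```text
time_s: 22.08
tool_pos: [0.5466, 0.1691, 0.0059]
eef_rot: [3.09, 0.568, -0.0]
force: [1.0, 0.1, -5.3]
opening: 0.0263
finger_force: 61.7
```

Request:
step_arm --plan '[[[0,0,0.04,0,0,0,0],[0,0,0.03,0,0,0,0],[0,0,0,0,0,0,0]]]'

```text
time_s: 22.45
tool_pos: [0.5466, 0.1691, 0.0039]
eef_rot: [3.09, 0.568, -0.0]
force: [1.2, -0.6, -5.1]
opening: 0.0263
finger_force: 61.7
```

Request:
step_arm --plan '[[[0,0,0.02,0,0,0,0],[0,0,0.02,0,0,0,0],[0,0,0,0,0,0,0]]]'

```text
time_s: 22.82
tool_pos: [0.5467, 0.1691, 0.0035]
eef_rot: [3.09, 0.568, 0.0]
force: [-2.8, -0.4, 0.7]
opening: 0.0265
finger_force: 62.4
```

It touched the floor gently at the expected height. Now release and lift.

Request:
step_arm --plan '[[[0,0,0,0,0,0,0.7],[0,0,0,0,0,0,0.7],[0,0,0,0,0,0,0.7],[0,0,0,0,0,0,0.7],[0,0,-0.3,0,0,0,0.7],[0,0,-0.8,0,0,0,0.7],[0,0,-0.9,0,0,0,0.7],[0,0,-0.9,0,0,0,0.7]]]'

```text
time_s: 23.82
tool_pos: [0.5467, 0.1692, 0.0914]
eef_rot: [-3.09, -0.568, -0.001]
force: [-0.8, 1.1, 0.4]
opening: 0.0599
finger_force: 0.0
```

Run:
```python
from go import *
show()
P=c2w(-87,53.5);print(need(P,.09,CY))
```

```text
t 23.82 tcp [0.5467 0.1692 0.0914] yaw 0.3637 tilt [0.0007 0.0002] F [-0.8  1.1  0.4] op 0.0599 ff 0.0
(array([-3.25, -1.78,  0.04]), array([ 0.  , -0.01, -0.01]))
```

Request:
step_arm --plan '[[[-0.65,-0.4,0,0,0,0,0.45],[-0.65,-0.4,0,0,0,0,0.45],[-0.65,-0.4,0,0,0,0,0.45],[-0.65,-0.4,0,0,0,0,0.45],[-0.65,-0.43,0.4,0,0,0,0.45],[0,0,0.5,0,0,0,0.45],[0,0,0.4,0,0,0,0.45],[0,0,0,0,0,0,0.45]]]'

```text
time_s: 24.82
tool_pos: [0.4336, 0.1908, 0.0493]
eef_rot: [3.089, 0.567, -0.004]
force: [-0.4, -0.2, -0.3]
opening: 0.0381
finger_force: 0.0
```

Run:
```python
from go import *
show()
print(need(c2w(-87,61),.0145,CY))
```

```text
t 24.82 tcp [0.4336 0.1908 0.0493] yaw 0.3632 tilt [-0.0024 -0.001 ] F [-0.4 -0.2 -0.3] op 0.0381 ff 0.0
(array([ 0.02, -0.01,  1.16]), array([ 0.  ,  0.02, -0.02]))
```

Request:
step_arm --plan '[[[0,0,0.25,0,0,0,0.45],[0,0,0.3,0,0,0,0.45],[0,0,0.3,0,0,0,0.45],[0,0,0.3,0,0,0,0.45],[0,0,0,0,0,0,0],[0,0,0,0,0,0,0],[0,0,0,0,0,0,0]]]'

```text
time_s: 25.7
tool_pos: [0.4336, 0.1914, 0.0162]
eef_rot: [-3.09, -0.568, 0.001]
force: [-1.8, 1.0, -1.9]
opening: 0.0094
finger_force: 58.5
```

Run:
```python
from go import *
show();p=st()[1]
d=p[:2]-CR;c,s=np.cos(CY),np.sin(CY);l=np.array([c*d[0]+s*d[1],-s*d[0]+c*d[1]])*1e3;t=np.arctan2(-40-l[0],57-l[1]);print(l,t)
prev=t
for th in np.linspace(t,-.06,17)[1:]:
    f=lambda a:np.array([-46*np.sin(a),46*np.cos(a)])
    print(round(th,2),np.round((f(th)-f(prev))/30,2));prev=th
```

```text
t 25.7 tcp [0.4336 0.1914 0.0162] yaw 0.3637 tilt [-0.0006 -0.    ] F [-1.8  1.  -1.9] op 0.0094 ff 58.5
[-87.36273976  61.08578183] 1.6568490277831798
1.55 [-0.01  0.16]
1.44 [0.01 0.16]
1.33 [0.03 0.16]
1.23 [0.05 0.16]
1.12 [0.06 0.15]
1.01 [0.08 0.14]
0.91 [0.09 0.13]
0.8 [0.11 0.12]
0.69 [0.12 0.11]
0.58 [0.13 0.1 ]
0.48 [0.14 0.08]
0.37 [0.15 0.07]
0.26 [0.16 0.05]
0.15 [0.16 0.03]
0.05 [0.16 0.02]
-0.06 [ 0.16 -0.  ]
```

Gripped. Turning the button back along the arc, checking halfway.

Request:
step_arm --plan '[[[-0.01,0.16,0,0,0,0,0],[0.01,0.16,0,0,0,0,0],[0.03,0.16,0,0,0,0,0],[0.05,0.16,0,0,0,0,0],[0.06,0.15,0,0,0,0,0],[0.08,0.14,0,0,0,0,0],[0.09,0.13,0,0,0,0,0],[0,0,0,0,0,0,0]]]'

```text
time_s: 26.7
tool_pos: [0.4524, 0.1656, 0.016]
eef_rot: [-3.088, -0.57, 0.005]
force: [-6.4, 3.4, 1.9]
opening: 0.0095
finger_force: 59.7
```

Request:
step_arm --plan '[[[0.11,0.12,0,0,0,0,0],[0.12,0.11,0,0,0,0,0],[0.13,0.1,0,0,0,0,0],[0.14,0.08,0,0,0,0,0],[0.15,0.07,0,0,0,0,0],[0,0,0,0,0,0,0]]]'

```text
time_s: 27.45
tool_pos: [0.4778, 0.1585, 0.0162]
eef_rot: [-3.09, -0.568, -0.001]
force: [9.8, 8.4, -5.7]
opening: 0.009
finger_force: 59.4
```

Request:
step_arm --plan '[[[0.16,0.05,0,0,0,0,0],[0.16,0.03,0,0,0,0,0],[0.16,0.02,0,0,0,0,0],[0,0,0,0,0,0,0]]]'

```text
time_s: 27.95
tool_pos: [0.4923, 0.1597, 0.0163]
eef_rot: [3.088, 0.567, 0.0]
force: [-4.3, -5.1, -2.8]
opening: 0.0092
finger_force: 59.2
```

Run:
```python
from go import *
show();p=st()[1]
d=p[:2]-CR;c,s=np.cos(CY),np.sin(CY);l=np.array([c*d[0]+s*d[1],-s*d[0]+c*d[1]])*1e3;print(l)
F=ctrl.sense()["force"];print("F cradle",c*F[0]+s*F[1],-s*F[0]+c*F[1])
```

```text
t 27.95 tcp [0.4923 0.1597 0.0163] yaw 0.363 tilt [ 0.0004 -0.0019] F [-4.3 -5.1 -2.8] op 0.0092 ff 59.2
[-43.82023047  10.49335715]
F cradle -5.848673926805964 -3.1982667302412446
```

Request:
step_arm --plan '[[[0.07,0,0,0,0,0,0],[0.07,0,0,0,0,0,0],[0,0,0,0,0,0,0]]]'

```text
time_s: 28.32
tool_pos: [0.4962, 0.1606, 0.0163]
eef_rot: [3.087, 0.566, 0.0]
force: [-2.9, -6.6, 0.1]
opening: 0.0096
finger_force: 60.3
```

Request:
step_arm --plan '[[[0.07,0,0,0,0,0,0],[0.07,0,0,0,0,0,0],[0,0,0,0,0,0,0]]]'

```text
time_s: 28.7
tool_pos: [0.5002, 0.1619, 0.0164]
eef_rot: [3.087, 0.566, 0.001]
force: [-4.4, -8.5, 1.1]
opening: 0.0094
finger_force: 61.3
```

Request:
step_arm --plan '[[[0,0,0,0,0,0,0.4],[0,0,0,0,0,0,0.4],[0,0,0,0,0,0,0.4],[0,0,-0.4,0,0,0,0.4],[0,0,-0.8,0,0,0,0.4],[0,0,-1,0,0,0,0.4],[0,0,-1,0,0,0,0.4],[0,0,-1,0,0,0,0.4]]]'

```text
time_s: 29.7
tool_pos: [0.4997, 0.1639, 0.1444]
eef_rot: [-3.09, -0.568, -0.002]
force: [-0.1, 0.2, -0.3]
opening: 0.0342
finger_force: 0.0
```

Request:
step_arm --plan '[[[-0.3,1,-0.5,0,0,0,0.4],[-0.3,1,-0.5,0,0,0,0.4],[-0.3,1,0,0,0,0,0.4],[-0.3,1,0,0,0,0,0.4],[-0.3,1,0,0,0,0,0.4],[-0.3,1,0,0,0,0,0.4],[-0.3,1,0,0,0,0,0.4],[-0.3,1,0,0,0,0,0.4]]]'

```text
time_s: 30.7
tool_pos: [0.5178, -0.0871, 0.1735]
eef_rot: [3.089, 0.568, 0.002]
force: [0.1, 0.1, 1.0]
opening: 0.0339
finger_force: 0.0
```

Run:
```python
from go import *
from fit import *
show()
im={n:ctrl.grab_frame(n) for n in C}
for n in C: cv2.imwrite(f"pics/end_{n}.png",im[n][:,:,::-1])
def om(a):
    a=a.astype(float);return (a[...,0]>110)&(a[...,0]-a[...,2]>80)&(a[...,1]-a[...,2]>20)
for n,R in(("top",(210,205,90,100)),("side",(230,280,110,80))):
    x,y,w,h=R;m=om(im[n][y:y+h,x:x+w]).astype(np.uint8)
    k,lab,stt,_=cv2.connectedComponentsWithStats(m,connectivity=8);
    if k<2: print(n,"none");continue
    i=1+stt[1:,4].argmax();ys,xs=np.nonzero(lab==i)
    cr=pose(np.array([ray(n,(u+x,v+y),.042) for u,v in zip(xs,ys)])-[*CR,0],0,0,-CY)*1e3
    hub=np.array([-40,57]);v=cr[:,:2]-hub
    print(n,len(xs),"extent",cr[:,:2].min(0).round(),cr[:,:2].max(0).round())
    far=v[np.hypot(*v.T)>20].mean(0);print(" angle",np.arctan2(-far[0],-far[1]))
# unit silhouette corners: fit with only bright body top in cradle
```

```text
t 30.7 tcp [ 0.5178 -0.0871  0.1735] yaw 0.3639 tilt [ 0.0014 -0.0002] F [0.1 0.1 1. ] op 0.0339 ff 0.0
top 86 extent [-50.  16.] [-30.  66.]
 angle 0.04114552866995806
side 234 extent [-55.   9.] [-31.  73.]
 angle 0.18546585477540217
```

The button reads about 0.04 rad (shut) from the top camera. The side camera agrees once its x bias is taken off. The unit reached the floor at the expected height, and the arm is clear. Handing in.

```bash
python3 -c "
from rig import ctrl
print(ctrl.sign_off())"
```

```text
the job is handed in; nothing more can be done
None
```

The unit is seated in the cradle pocket, nose in the gap, and the turnbutton is turned back over its end at about 0.04 rad from shut. The arm is clear, and I handed the job in at about 31 s, but sign-off returned no verdict. I judged the seating by floor contact at the expected height, with no final close-up of the unit.

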